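# Put the large weight away in the dial-cover weight carousel

### The arm

A 7-joint arm with a two-finger parallel gripper is mounted at the origin on a cart in front of the work surface, level with it; the furniture and walls round the work are solid. World frame = base frame: x ahead of the robot, y to its left, z up, the work surface at z = 0. Lengths are in m, angles in rad, forces in N, time in s.
With the tool pointing down it reaches from about 0.35 to 0.9 m from the base axis. Payload 7.2 kg.
Tool frame: the origin (TCP) lies at the very end of the fingers, on their centre line; the grasp point (between the pads) lies 19 mm behind it; z points along the fingers, y is the line along which they close (so a half turn about z gives the same grasp; the last joint's range is limited). The gripper opens to 85 mm and grips with 20 to 120 N. Pads are 22 mm wide; open, the fingers measure 114 mm over their backs; the gripper's body (76 mm by 85 mm) begins 54 mm behind the grasp point. The pads swing forward as they close: fully open they stand 13 mm farther back than shut.
Start: joints at [1.064, 0.411, -0.013, 1.596, 0.006, 1.134, -0.082], TCP at [0.266, -0.566, 0.231] pointing down, gripper open.
Joint ranges: [-2.95, 2.95], [-0.29, 1.99], [-1.47, 1.44], [0.14, 2.54], [-1.03, 4.17], [0.13, 1.85], [-2.86, 2.86]. Speed limits (rad/s): [2.39, 2.39, 3.01, 3.01, 3.14, 3.14, 3.14].

### API

Orientations are given as a rotation vector (axis times angle).
In Python, from bench import arm gives the robot as it stands.
- The arm moves only by the shell command python3 -m inch 'ROWS' [OPENING] [FORCE]. ROWS is JSON, one flat list of numbers, 4 for each row, row after row: the shift along the tool's x, y, z in m, then the turn about the tool's z in rad. In form: [tx, ty, tz, yaw, tx, ty, tz, yaw, ...]. A call has exactly 8 rows; each row shifts and turns the commanded pose from where the row before left it, along the tool's axes as they then stand; what a row does not reach is not made up. A row lasts 1/10 s, in which the tool goes at most 50 mm and 8.59 degrees, less where a joint would pass 70% of its speed; a pose out of reach is approached as far as the arm can. A call with a gripper value outside its range is refused whole. OPENING is the finger opening in m, from 0 to 0.0854, set as the call begins (- or left out, the last holds). The fingers move at their own pace and stop on an object; FORCE is the grip in N (left out, the last holds). Time passes only in rows, so rows that do not move let the fingers close, or fill a call up. It gives the time, the measured TCP pose, the force, the opening and the grip force at its end, in the units of the state.
- arm.get_obs(): the state, without advancing time (a new reading comes with each control period).
- arm.get_image(name): name is "side" or "top"; returns a dict with "frame" (384x512x3 uint8, red, green, blue), "fx", "fy", "cx", "cy" (pixels), "k1" (the pictures are not rectified: a ray, as slopes to the right and down, at radius r is drawn at 1 + k1 r^2 times it, then the intrinsics apply), "T" (4x4, takes a point from camera to world coordinates). Camera axes: x right, y down, z forward; pixel columns grow to the right and rows downward; lengths in m; the calibration is good to about 2 mm. A picture is of the moment at which its call begins. There is no depth.
- arm.sign_off(): hands the job in; it is judged then, once.
Trained networks look in a picture, given as the dict that the camera call returned (one of the last four; its "shot" number tells which), for a name from the list of things; names that differ only in an ending like _2 or _b are one class to them, and where a whole thing is asked for, a point or a joint stands for the part that bears it (a point fixed in the world has none). Each returns a list of dicts, best first, with "conf" (0 to 1); they miss things now and then, are a little off and sometimes report something else, mostly with a low value. They report only what shows in the picture. A call takes as long as a camera call. They do not tell look-alikes from the thing itself.
- arm.recognise(thing, picture): "location" ([column, row] in pixels, amid what is visible of it).
The state is a dict: "t": time; "joints": joint angles; "joint_vel": joint speeds; "joint_torque": joint torques, N m; "tcp_pos": TCP position; "tcp_rot": TCP orientation; "force": force on the tool from outside, world axes, zero at the start; "wrist_torque": the same for the moment, N m; "finger_gap": finger opening in m; "finger_force": force on a finger pad.
Only numpy, scipy, OpenCV 4.12 (cv2) and the standard library are available. Lean on these libraries where they do the work, as an engineer would, in place of code of your own. Each camera call takes 0.05 s, during which the arm holds its last target. There are 200 camera calls.

### The job

Put the largest of the three brass weights away in the weight carousel: turn the dial cover by its knob until its opening lines up with the compartment that has the green button, and stand the weight upright inside that compartment. Then turn the cover back to its closed position and push the orange lock fully home, past its spring click, so that its tongue sits in the cover's notch. Do not disturb the other things on the counter.

Things in the scene. Friction and masses are not known exactly. Their poses are not given: they have to be found in the camera images.
- carousel: Round off-white weight carousel, fixed, 320 mm across, rim 46 mm high. Origin on its axis at counter height, z up. Its cover's closed position is over a solid grey blank at its -y (dark tick on the rim); the lock is at its +y. Four compartments lie in its -y half, their middles 42 and 84 degrees to either side of -y as seen from the axis.
- green_button: Green dome button, 17 mm across, on the carousel's rim (only a mark, not to be pressed), 150.5 mm from the axis at the middle of the compartment it marks. Origin: its underside, 46 mm above the counter. Colours change places from start to start; red, yellow and blue buttons mark the other three.
- pocket_1 (a point): Centre of the floor of the first compartment (84 degrees clockwise from the carousel's -y, seen from above), 88 mm from the axis and 6 mm above the counter; x points outward along its middle.
- pocket_2 (a point): The same of the compartment 42 degrees clockwise from the carousel's -y.
- pocket_3 (a point): The same of the compartment 42 degrees anticlockwise from -y.
- pocket_4 (a point): The same of the compartment 84 degrees anticlockwise from -y.
- dial_cover (a joint): Angle of the flat aluminium dial cover (276 mm across, top 53 mm and underside 47 mm above the counter) about the carousel's axis: 0 = closed, opening over the blank at the carousel's -y; positive = anticlockwise from above; range -1.9 to 1.9. Friction (0.08 N m) holds it where it is left; no click stops. In its rim, opposite the opening, is a notch 24 mm wide for the lock.
- opening (a point): Centre of the cover's only opening, at the cover's top, 88 mm from the axis; turns with it. The opening, framed in orange, is a 36 degree sector from 47 to 128 mm from the axis. Below it each compartment is a 42 degree sector from 36 to 141 mm from the axis, floor 6 mm above the counter, between dividers 3 mm thick and 44 mm high.
- opening_edge (a point): Point beyond the middle of the opening's outer edge, 150.5 mm from the axis; it lies over a button when the opening is lined up with that button's compartment.
- knob (a point): Centre of the black bar knob on the cover's axis: an upright bar 12 mm thick, 56 mm long, its top 77 mm above the counter (this point is 65 mm up), on a flat disc 66 mm across whose top is 56 mm up. The point's y axis lies along the bar; the opening is on its -y side.
- lock_slide (a joint): Travel of the orange sliding lock: 0 = out (the start), 0.016 m = fully home; it slides towards the carousel's axis (carousel -y). A spring ball resists with about 6 N from about 4 mm, gives way at 10.5 mm, then drives the slide home. Its tongue (10 mm wide, round nose) enters the cover's notch if the cover is within 0.05 rad of closed; up to 0.08 it centres the cover itself.
- lock_tab (a point): Middle of the lock's upright orange tab: 24 mm wide along the carousel's x, 8 mm thick along its y, from 53 to 77 mm above the counter (this point is 65 mm up, 180 mm from the axis when out, 164 mm when home). Pinch it across its thickness or push it from outside. Rails beside it are 54 mm high; the housing under it is 40 mm wide and reaches 217 mm from the axis.
- brass_weight_5_center (a point): Centre of the largest brass weight, half-way up: upright cylinder 28 mm across and 27 mm high with a small knob on top, 36 mm high in all, 0.1 to 0.2 kg; stands on the counter. This point is 18 mm above its underside; z is its upright axis.
- brass_weight_1_center (a point): Centre of a smaller brass weight, 26 mm across and 21 mm high, standing on the counter; leave it.
- brass_weight_2_center (a point): Centre of the smallest brass weight, 22 mm across and 19 mm high, standing on the counter; leave it.
- balm_tin: Red and white round tin, 58 mm across, 50 mm high; origin at its underside. Leave it.
- rubber_stamp: Dark wooden stamp, 33 mm across, 70 mm high, standing; origin at its underside. Leave it.
Things that resemble listed ones, but are neither listed nor needed, are in the scene too. What is shaped like the part that bears brass_weight_5_center but blue or purple is not meant.

How it is judged:
By the outcome, as a careful person would: the job done as asked, in the order asked, and still so for the second after the job is handed in, with the robot touching nothing.
It also fails if it takes over 72 s, if anything falls off the work surface, if the arm or the gripper's body presses on something with over 40 N, if the wrist force passes 120 N, or if a joint passes its speed limit or range.

## Working session

There is one attempt and no reset: what is moved stays moved. The work goes in short steps, Python scripts to look and compute and a shell command to move; the robot and the scene stay as the last step left them, time stands still between calls to the robot, and variables do not carry over. Pictures are saved under pics/ and viewed, at most 12 in all, crops included, and the job is handed in when it is done.

```bash
ls; mkdir -p pics
cat > h.py <<'E'
import numpy as np, cv2
from bench import arm
def ray(im,px):
    u=(px[0]-im["cx"])/im["fx"]; v=(px[1]-im["cy"])/im["fy"]
    K=np.eye(3); p=cv2.undistortPoints(np.array([[[u,v]]],float),K,np.array([im["k1"],0,0,0.]))[0,0]
    T=np.array(im["T"]); d=T[:3,:3]@np.array([p[0],p[1],1]); return T[:3,3],d/np.linalg.norm(d)
def atz(im,px,z):
    o,d=ray(im,px); return o+d*(z-o[2])/d[2]
def tri(obs):
    A=np.zeros((3,3));b=np.zeros(3);L=[ray(*o) for o in obs]
    for o,d in L:
        P=np.eye(3)-np.outer(d,d);A+=P;b+=P@o
    x=np.linalg.solve(A,b); return x,max(np.linalg.norm(np.cross(x-o,d)) for o,d in L)
def proj(im,X):
    T=np.array(im["T"]); c=T[:3,:3].T@(np.array(X)-T[:3,3]); p=c[:2]/c[2]; p=p*(1+im["k1"]*(p@p))
    return p[0]*im["fx"]+im["cx"],p[1]*im["fy"]+im["cy"]
def save(im,name,s=1,box=None):
    f=im["frame"][:,:,::-1]
    if box: f=f[box[1]:box[3],box[0]:box[2]]
    cv2.imwrite("pics/"+name,cv2.resize(f,None,fx=s,fy=s,interpolation=cv2.INTER_CUBIC))
E
python3 - <<'E'
from h import *
o=arm.get_obs();print(o["t"],o["tcp_pos"],o["tcp_rot"],o["finger_gap"])
I={n:arm.get_image(n) for n in("side","top")}
a=[]
for n,im in I.items():
    print(n,im["fx"],im["k1"],np.round(im["T"],3).tolist())
    a.append(im["frame"])
    for t in ["carousel","green_button","knob","opening","lock_tab","brass_weight_5_center","balm_tin","rubber_stamp"]:
        print(n,t,[(np.round(r["location"],1).tolist(),round(r["conf"],2)) for r in arm.recognise(t,im)][:6])
    import pickle;pickle.dump(im,open(n+".pkl","wb"))
    save(im,n+"0.png",1.5)
E
```

```text
pics
0.0 [ 0.26528724 -0.56533498  0.23042142] [-3.06469417e+00 -6.83403630e-01  6.99346886e-04] 0.0852268351150176
side 364.78114690306865 -0.11533575750073322 [[0.999, 0.042, -0.028, 0.573], [0.049, -0.664, 0.746, -0.879], [0.013, -0.747, -0.665, 0.85], [0.0, 0.0, 0.0, 1.0]]
side carousel [([259.4, 201.6], 0.65)]
side green_button []
side knob [([259.3, 196.0], 0.68)]
side opening [([262.3, 195.2], 0.92)]
side lock_tab [([276.2, 159.0], 0.57)]
side brass_weight_5_center [([199.0, 318.3], 0.61), ([219.1, 336.2], 0.48), ([260.0, 202.2], 0.35)]
side balm_tin [([231.9, 147.8], 0.58)]
side rubber_stamp [([254.1, 134.6], 0.61)]
top 369.3518778483145 -0.011405119493610474 [[0.004, -0.988, 0.156, 0.383], [-1.0, -0.005, -0.01, -0.022], [0.01, -0.156, -0.988, 1.16], [0.0, 0.0, 0.0, 1.0]]
top carousel []
top green_button []
top knob [([238.3, 189.3], 0.67)]
top opening [([240.6, 188.6], 0.92), ([190.7, 178.7], 0.29)]
top lock_tab []
top brass_weight_5_center [([397.1, 212.4], 0.67), ([376.5, 205.5], 0.64)]
top balm_tin [([151.9, 233.9], 0.67)]
top rubber_stamp [([110.1, 206.9], 0.51)]
```

View pics/side0.png

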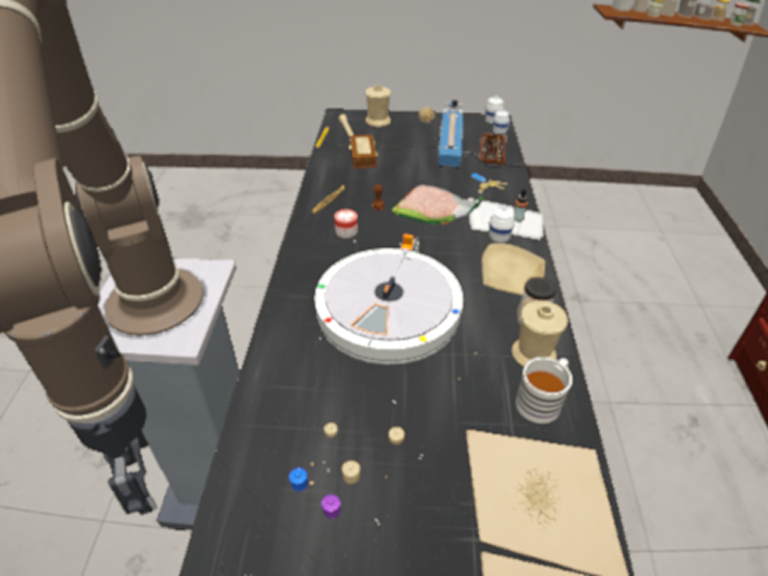

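View pics/top0.png

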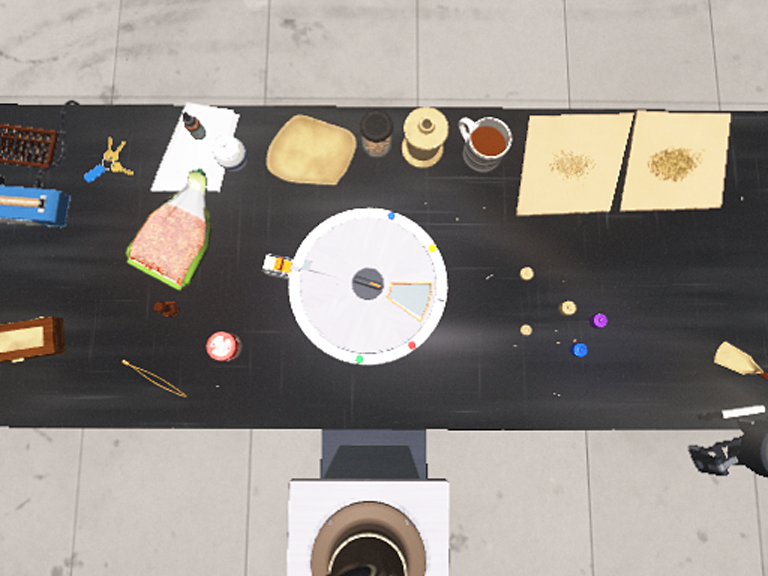

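Top view (1.5x pixels): the carousel is at (368,284), the lock at (278,264) and the dark tick at (440,299). The green button is at (360,359), which makes it pocket_1 (84° clockwise), on the robot's side. There are three brass weights at (527,273), (526,329) and (568,308), plus blue (580,350) and purple (600,320) decoys. The candidate for the largest is (568,308) top / (351,471) side. I'll measure and confirm that with a crop.

```bash
cat > m.py <<'E'
from h import *
import pickle
I={n:pickle.load(open(n+".pkl","rb")) for n in("side","top")}
def blob(im,box,f):
    x0,y0,x1,y1=box;s=im["frame"][y0:y1,x0:x1].astype(int);m=f(s[...,0],s[...,1],s[...,2]).astype(np.uint8)
    n,l,st,c=cv2.connectedComponentsWithStats(m)
    if n<2:return None
    k=1+np.argmax(st[1:,4]);return c[k]+[x0,y0],st[k].tolist()
T=I["top"];S=I["side"]
g=lambda r,g,b:(g>r+50)&(g>b+40);rd=lambda r,g,b:(r>g+80)&(r>b+80);ye=lambda r,g,b:(r>b+90)&(g>b+90);bl=lambda r,g,b:(b>r+70)
B={}
for n,f,bt,bs in[("g",g,(230,230,250,250),(205,180,225,200)),("r",rd,(265,222,285,240),(210,205,226,222)),("y",ye,(280,157,298,173),(272,217,292,234)),("b",bl,(252,136,270,152),(295,200,312,216))]:
    a=blob(T,bt,f);b=blob(S,bs,f)
    if a is None or b is None: print(n,a,b);continue
    x,e=tri([(T,a[0]),(S,b[0])]);B[n]=x;print(n,a[0].round(1),a[1][4],b[0].round(1),b[1][4],x.round(4),round(e,4))
br=lambda r,g,b:(r>b+25)&(r>110)
for n,bt,bs in[("A",(343,174,360,190),(255,280,274,298)),("B",(343,211,360,228),(212,278,230,294)),("C",(370,197,388,214),(225,305,243,323))]:
    a=blob(T,bt,br);b=blob(S,bs,br);x,e=tri([(T,a[0]),(S,b[0])]);print(n,a[0].round(1),a[1],b[0].round(1),b[1],x.round(4),round(e,4))
P=np.array([B[k] for k in B]);
from scipy.optimize import least_squares
# button at index angle from -y: clockwise84=g... angles positive ccw
an={"g":-84,"r":-42,"y":42,"b":84}
def pred(q,a,R=.1505):
    t=q[2]+np.radians(a)-np.pi/2;return q[:2]+R*np.array([np.cos(t),np.sin(t)])
s=least_squares(lambda q:np.concatenate([pred(q,an[k])-B[k][:2] for k in B]),[.5,0,0]);print("carousel",s.x,s.fun.round(4))
for n,im in I.items():
    r=lambda t:atz(im,arm and t,.053)
q=s.x;np.save("car.npy",q)
ora=lambda r,g,b:(r>g+50)&(g>b+20)
a=blob(T,(255,180,293,216),lambda r,g,b:(r>g+40)&(r>b+60));print("frame",a, )
a=blob(T,(175,168,197,186),lambda r,g,b:(r>b+100));b=blob(S,(264,154,282,170),lambda r,g,b:(r>b+100));print("lock",a,b,tri([(T,a[0]),(S,b[0])]),"pred",pred(q,180,.18))
A=cv2.resize(T["frame"][165:240,335:410],(400,400),interpolation=2)
Bc=cv2.resize(S["frame"][270:345,190:275],(400,400),interpolation=2)
C=cv2.resize(T["frame"][130:250,170:310],(467,400),interpolation=2)[:,:400]
cv2.imwrite("pics/crop.png",np.hstack([A,Bc])[:,:,::-1])
cv2.imwrite("pics/car.png",cv2.resize(T["frame"][130:250,170:310],None,fx=5,fy=5,interpolation=2)[:,:,::-1])
E
python3 m.py
```

```text
g [239.1 239. ] 20 [213.5 190.2] 8 [0.3893 0.0222 0.0451] 0.0005
r [274.1 229.7] 18 [218.5 212.8] 10 [ 0.4185 -0.0822  0.0448] 0.0017
y [287.7 165.1] 18 [281.5 225.4] 13 [ 0.6156 -0.1249  0.0463] 0.001
b [260.5 143.2] 18 [303.2 207. ] 10 [ 0.6843 -0.0409  0.0461] 0.001
A [350.8 181.9] [4, 4, 9, 9, 64] [263.9 289.4] [4, 4, 11, 12, 108] [ 0.5706 -0.3281  0.0085] 0.0015
B [350.4 219.6] [4, 5, 8, 8, 50] [220.1 286. ] [4, 3, 9, 11, 78] [ 0.4516 -0.3229  0.0064] 0.0014
C [378.5 204.9] [3, 3, 11, 10, 78] [233.6 313.9] [2, 2, 14, 16, 165] [ 0.4971 -0.4102  0.0161] 0.0016
carousel [ 0.54028484  0.0059059  -0.21098126] [ 0.0013 -0.0003 -0.0001 -0.0002 -0.0002  0.0004 -0.001   0.0001]
frame (array([266.04545455, 188.54545455]), [6, 8, 12, 2, 22])
lock (array([188.05681818, 176.39772727]), [7, 3, 13, 11, 88]) (array([271.41791045, 160.7761194 ]), [3, 2, 9, 11, 67]) (array([0.57698287, 0.17802456, 0.05977898]), np.float64(0.001856643545516838)) pred [0.57798035 0.18191456]
```

View pics/crop.png

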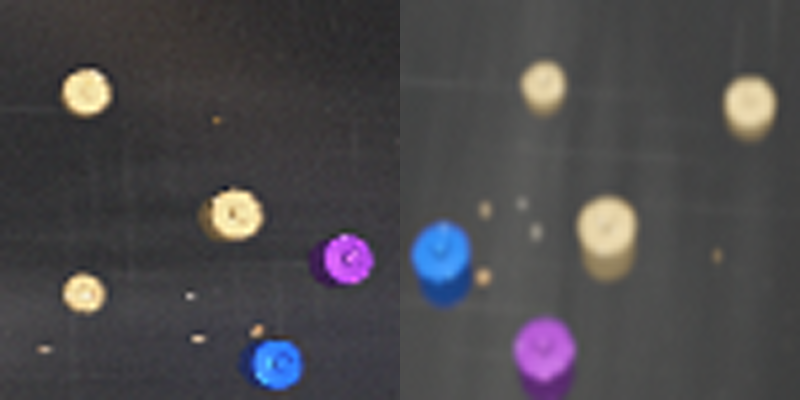

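View pics/car.png

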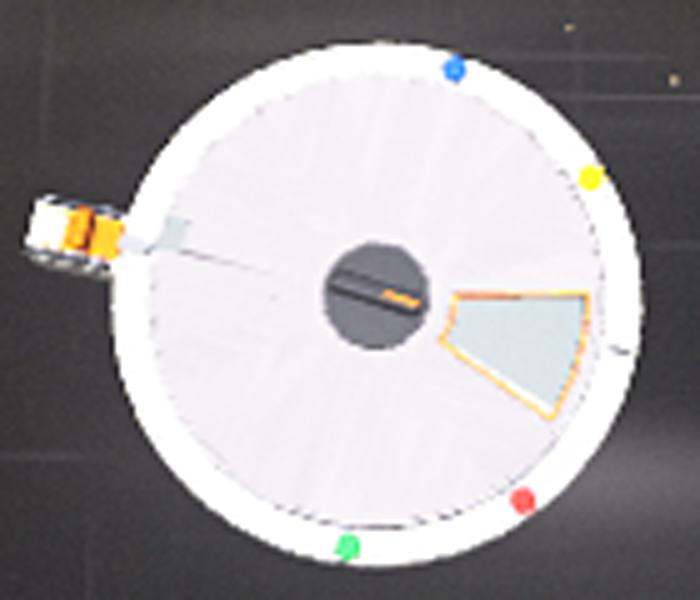

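The crop confirms that the largest brass weight is C, at top crop (235,215) / side crop (607,228): larger diameter and taller than the other two brass pieces. The blue and purple ones are decoys. The cover sits a few degrees clockwise of the tick. I'm moving over the knob.

```bash
cat > go.py <<'E'
import sys
from h import *
from scipy.spatial.transform import Rotation as Ro
# go.py x y z yawdeg(world angle of tool y)
o=arm.get_obs();R=Ro.from_rotvec(o["tcp_rot"]).as_matrix();p=o["tcp_pos"]
ya=np.degrees(np.arctan2(R[1,1],R[0,1]))
print("t",round(o["t"],2),"tcp",np.round(p,4),"ya",round(ya,2),"tilt",np.round(R[:,2],3),"gap",round(float(o["finger_gap"]),4),"ff",np.round(o["finger_force"],1),"F",np.round(o["force"],1),"M",np.round(o["wrist_torque"],2),"j",np.round(o["joints"],2))
if len(sys.argv)>3:
    t=np.array([float(a) for a in sys.argv[1:4]]);print("d tool",np.round(R.T@(t-p),4))
    if len(sys.argv)>4:
        d=(float(sys.argv[4])-ya+180)%360-180;print("yaw",round(-np.radians(d),4))
E
python3 -m inch '[0.031,-0.025,0,0,0.031,-0.025,0,0,0.031,-0.025,0,0,0.031,-0.025,0,0,0.031,-0.025,0,0,0.031,-0.025,0,0,0.031,-0.025,0,0,0.031,-0.025,0,0]' 0.05 40
python3 -m inch '[0.031,-0.025,0,0,0.031,-0.025,0,0,0.031,-0.025,0,0,0.031,-0.025,0,0,0.031,-0.025,0,0,0.031,-0.025,0,0,0.031,-0.025,0,0,0.031,-0.025,0,0]'
python3 go.py 0.5403 0.0059 0.11 -15.5
python3 - <<'E'
from h import *
from m import I,tri
E
```

```text
t: 1.7
tcp_pos: [0.4056, -0.2779, 0.2316]
tcp_rot: [3.066, 0.684, 0.001]
force: [0.7, 0.1, -0.1]
finger_gap: 0.0504
finger_force: 0.0
t: 2.5
tcp_pos: [0.5452, 0.0085, 0.2315]
tcp_rot: [3.066, 0.683, 0.001]
force: [0.8, -0.6, 0.2]
finger_gap: 0.0499
finger_force: 0.0
t 2.5 tcp [0.5452 0.0085 0.2315] ya -64.87 tilt [ 0.001 -0.    -1.   ] gap 0.0499 ff 0.0 F [ 0.8 -0.6  0.2] M [-0.06 -0.01 -0.  ] j [ 0.19  0.3  -0.37  1.77  0.12  1.09 -1.35]
d tool [-0.0056  0.0002  0.1215]
yaw -0.8617
g [239.1 239. ] 20 [213.5 190.2] 8 [0.3893 0.0222 0.0451] 0.0005
r [274.1 229.7] 18 [218.5 212.8] 10 [ 0.4185 -0.0822  0.0448] 0.0017
y [287.7 165.1] 18 [281.5 225.4] 13 [ 0.6156 -0.1249  0.0463] 0.001
b [260.5 143.2] 18 [303.2 207. ] 10 [ 0.6843 -0.0409  0.0461] 0.001
A [350.8 181.9] [4, 4, 9, 9, 64] [263.9 289.4] [4, 4, 11, 12, 108] [ 0.5706 -0.3281  0.0085] 0.0015
B [350.4 219.6] [4, 5, 8, 8, 50] [220.1 286. ] [4, 3, 9, 11, 78] [ 0.4516 -0.3229  0.0064] 0.0014
C [378.5 204.9] [3, 3, 11, 10, 78] [233.6 313.9] [2, 2, 14, 16, 165] [ 0.4971 -0.4102  0.0161] 0.0016
carousel [ 0.54028484  0.0059059  -0.21098126] [ 0.0013 -0.0003 -0.0001 -0.0002 -0.0002  0.0004 -0.001   0.0001]
frame (array([266.04545455, 188.54545455]), [6, 8, 12, 2, 22])
lock (array([188.05681818, 176.39772727]), [7, 3, 13, 11, 88]) (array([271.41791045, 160.7761194 ]), [3, 2, 9, 11, 67]) (array([0.57698287, 0.17802456, 0.05977898]), np.float64(0.001856643545516838)) pred [0.57798035 0.18191456]
```

```bash
python3 -m inch '[0,0,0,-0.106,0,0,0,-0.106,0,0,0,-0.106,0,0,0,-0.106,0,0,0,-0.106,0,0,0,-0.106,0,0,0,-0.106,0,0,0,-0.106]' | tail -1
python3 go.py 0.5403 0.0059 0.11 -15.5
python3 - <<'E'
import pickle
from h import *
I={n:pickle.load(open(n+".pkl","rb")) for n in("side","top")};q=np.load("car.npy")
T=I["top"];S=I["side"]
# opening corners from crop (/5 + (170,130)), z=.053
for n,c in [("o1",(588,294)),("o2",(552,417)),("i1",(455,297)),("i2",(441,340)),("notch",(173,233)),("tick",(622,350))]:
    p=(c[0]/5+170-.4,c[1]/5+130-.4);w=atz(T,p,.053 if n!="tick" else .046)[:2]-q[:2];print(n,np.hypot(*w).round(4),"deg from -y car",round(np.degrees(np.arctan2(w[1],w[0])-q[2])+90,1))
E
```

```text
finger_force: 0.0
t 3.3 tcp [0.5446 0.0069 0.2314] ya -16.03 tilt [ 0. -0. -1.] gap 0.05 ff 0.0 F [ 1.2 -0.2 -0.9] M [ 0.02 -0.01  0.05] j [ 0.31  0.32 -0.52  1.77  0.18  1.1  -0.54]
d tool [-0.0022 -0.0039  0.1214]
yaw -0.0093
o1 0.1281 deg from -y car 12.4
o2 0.1291 deg from -y car -22.8
i1 0.0475 deg from -y car 10.3
i2 0.0479 deg from -y car -23.3
notch 0.1294 deg from -y car 175.5
tick 0.1526 deg from -y car -0.2
```

```bash
python3 -m inch '[-0.002,-0.004,0.024,0.02,0,0,0.024,0,0,0,0.024,0,0,0,0.024,0,0,0,0.024,0,0,0,0.024,0,0,0,0.014,0,0,0,0.010,0]' | tail -1
python3 go.py 0.5403 0.0059 0.063 -17.3
python3 - <<'E'
from h import *
im=arm.get_image("side");save(im,"knob.png",4,(190,140,330,250))
E
```

```text
finger_force: 0.0
t 4.1 tcp [0.5399 0.0062 0.0624] ya -17.42 tilt [-0.001 -0.    -1.   ] gap 0.0498 ff 0.0 F [-0.2  0.8  0.6] M [ 0.01  0.01 -0.04] j [ 0.24  0.52 -0.45  1.94  0.32  0.75 -0.69]
d tool [-0.0002  0.0004 -0.0006]
yaw -0.0021
```

View pics/knob.png

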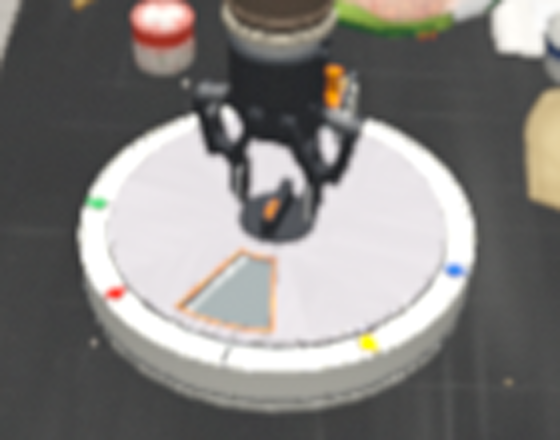

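The fingers straddle the bar (270,205); the tick is at (227,355) and the opening lies clockwise of it. I'll close the gripper.

```bash
python3 -m inch '[0,0,0,0,0,0,0,0,0,0,0,0,0,0,0,0,0,0,0,0,0,0,0,0,0,0,0,0,0,0,0,0]' 0.0 40| tail -1
python3 go.py 0.5403 0.0059 0.063 -96.1
```

```text
finger_force: 43.2
t 4.95 tcp [0.5415 0.0061 0.0645] ya -17.43 tilt [ 0.003 -0.    -1.   ] gap 0.0108 ff 43.2 F [ 1.4 -0.5  6.7] M [-0.21 -0.35  0.07] j [ 0.24  0.52 -0.45  1.93  0.32  0.76 -0.69]
d tool [-0.0006 -0.0011  0.0015]
yaw 1.373
```

```bash
python3 -m inch '[0,0,-0.004,0,0,0,0,0.08,0,0,0,0.12,0,0,0,0.12,0,0,0,0.12,0,0,0,0.12,0,0,0,0.12,0,0,0,0]' | tail -1
python3 go.py 0.5403 0.0059 0.063 -96.1
```

```text
finger_force: 41.3
t 5.75 tcp [0.5417 0.0055 0.0658] ya -56.65 tilt [ 0.003  0.    -1.   ] gap 0.0109 ff 41.3 F [ 13.6  -2.6 -23.2] M [-0.44 -2.84 -0.11] j [ 0.12  0.49 -0.28  1.94  0.2   0.73 -1.27]
d tool [-0.001  -0.0011  0.0028]
yaw 0.6885
```

```bash
python3 -m inch '[0.001,0.001,0.003,0,0,0,0,0.1,0,0,0,0.12,0,0,0,0.12,0,0,0,0.12,0,0,0,0.12,0,0,0,0.108,0,0,0,0]' | tail -1
python3 go.py 0.5403 0.0059 0.063 -96.1
```

```text
finger_force: 45.7
t 6.55 tcp [0.542  0.0051 0.0656] ya -96.06 tilt [ 0.001 -0.001 -1.   ] gap 0.0104 ff 45.7 F [-2.  -3.8 11.2] M [-0.74  0.44 -0.1 ] j [-0.02  0.48 -0.1   1.95  0.07  0.72 -1.84]
d tool [-0.0018 -0.0007  0.0026]
yaw 0.0007
```

```bash
python3 -m inch '[0,0,0,0,0,0,0,0,0,0,0,0,0,0,0,0,0,0,-0.02,0,0,0,-0.04,0,0,0,-0.04,0,0,0,-0.04,0]' 0.05 | tail -1
python3 go.py 0.4971 -0.4102 0.15 -6.1
```

```text
finger_force: 0.0
t 7.35 tcp [0.5411 0.006  0.2055] ya -95.79 tilt [-0.001  0.    -1.   ] gap 0.05 ff 0.0 F [ 1.4 -0.1  0.1] M [-0.02 -0.05  0.02] j [-0.01  0.3  -0.12  1.83  0.04  1.02 -1.81]
d tool [-0.0017  0.4186  0.0555]
yaw -1.5654
```

Moving to above the weight (along tool y), then yawing and checking the cover.

```bash
python3 -m inch '[0,0.04,0,0,0,0.045,0,0,0,0.045,0,0,0,0.045,0,0,0,0.045,0,0,0,0.045,0,0,0,0.045,0,0,0,0.045,0,0]' | tail -1
python3 -m inch '[0,0.032,0,0,0,0.032,0,0,0,0,0,-0.13,0,0,0,-0.13,0,0,0,-0.13,0,0,0,-0.13,0,0,0,-0.13,0,0,0,-0.13]' | tail -1
python3 -m inch '[0,0,0,-0.13,0,0,0,-0.13,0,0,0,-0.13,0,0,0,-0.13,0,0,0,-0.13,0,0,0,-0.135,0,0,0,0,0,0,0,0]' | tail -1
python3 go.py 0.4971 -0.4102 0.15 -6.1
python3 - <<'E'
from h import *
im=arm.get_image("top");f=im["frame"]
a=cv2.resize(f[130:250,170:310],None,fx=4,fy=4,interpolation=2)
im2=arm.get_image("side")
b=cv2.resize(im2["frame"][150:250,205:315],(240,480*1),interpolation=2)
cv2.imwrite("pics/open.png",a[:,:,::-1])
import pickle;pickle.dump(im,open("top1.pkl","wb"));pickle.dump(im2,open("side1.pkl","wb"))
E
```

```text
finger_force: 0.0
finger_force: 0.0
finger_force: 0.0
t 9.75 tcp [ 0.499  -0.4109  0.204 ] ya -6.37 tilt [-0.     0.001 -1.   ] gap 0.05 ff 0.0 F [-0.8  0.3 -0.5] M [ 0.   -0.   -0.01] j [ 0.81  0.49 -0.28  1.56  0.14  1.12  0.39]
d tool [ 0.0005 -0.002   0.054 ]
yaw -0.0046
```

View pics/open.png

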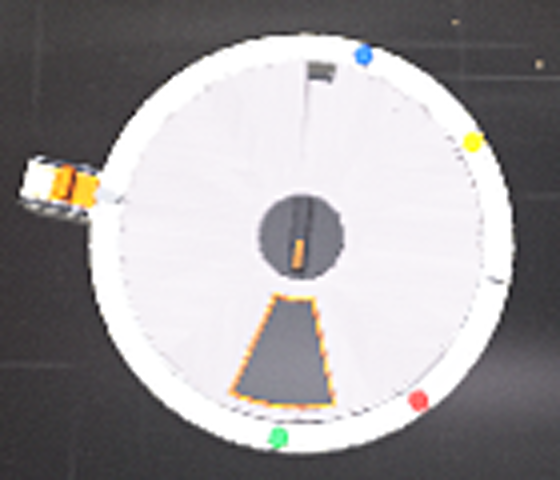

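The opening (outer corners (233,394) and (333,405)) lines up with the green button (279,438) to about 0.1°. Next is the weight.

```bash
python3 -m inch '[0,-0.002,0.03,0,0,0,0.03,0,0,0,0.03,0,0,0,0.03,0,0,0,0.025,0,0,0,0.02,0,0,0,0.015,0,0,0,0.01,0]' | tail -1
python3 go.py 0.4971 -0.4102 0.012 -6.1
python3 -m inch '[0,0,0,0,0,0,0,0,0,0,0,0,0,0,0,0,0,0,0,0,0,0,0,0,0,0,0,0,0,0,0,0]' 0.0 30| tail -2
python3 go.py 0.4971 -0.4102 0.012 -6.1
```

```text
finger_force: 0.0
t 10.65 tcp [ 0.4971 -0.4104  0.0131] ya -6.18 tilt [-0.001  0.    -1.   ] gap 0.0501 ff 0.0 F [-0.  -0.1  0.2] M [ 0.02 -0.   -0.03] j [ 0.78  0.7  -0.24  1.7   0.22  0.77  0.33]
d tool [0.0002 0.     0.0011]
yaw -0.0015
finger_gap: 0.0263
finger_force: 30.5
t 11.45 tcp [ 0.4973 -0.4108  0.0146] ya -6.13 tilt [ 0. -0. -1.] gap 0.0263 ff 30.5 F [-1.  -0.5  0.8] M [ 0.06  0.08 -0.03] j [ 0.78  0.7  -0.24  1.7   0.22  0.77  0.33]
d tool [ 0.0006 -0.0003  0.0026]
yaw -0.0006
```

```bash
python3 -m inch '[0,0,-0.01,0,0,0,-0.03,0,0,0,-0.04,0,0,0,-0.04,0,0.03,-0.006,-0.02,0,0.04,-0.008,0,0,0.04,-0.009,0,0,0.04,-0.009,0,0]' | tail -2
python3 -m inch '[0.04,-0.009,0,0,0.04,-0.009,0,0,0.04,-0.009,0,0,0.04,-0.009,0,0,0.04,-0.008,0,0,0.04,-0.008,0,0,0.029,-0.005,0,0,0,0,0,0]' | tail -2
python3 go.py 0.4535 0.0153 0.021 -6.1
python3 - <<'E'
from h import *
a=arm.get_image("side");b=arm.get_image("top")
A=cv2.resize(a["frame"][110:230,190:330],(560,480),interpolation=2)
cv2.imwrite("pics/hold.png",A[:,:,::-1])
E
```

```text
finger_gap: 0.0259
finger_force: 30.3
finger_gap: 0.026
finger_force: 30.3
t 13.05 tcp [0.4533 0.02   0.1553] ya -5.75 tilt [ 0.001  0.001 -1.   ] gap 0.026 ff 30.3 F [ 0.5 -0.2 -0.8] M [ 0.02 -0.02 -0.03] j [ 0.27  0.25 -0.48  2.06  0.15  0.86 -0.4 ]
d tool [-0.0049  0.0005  0.1343]
yaw 0.0061
```

View pics/hold.png

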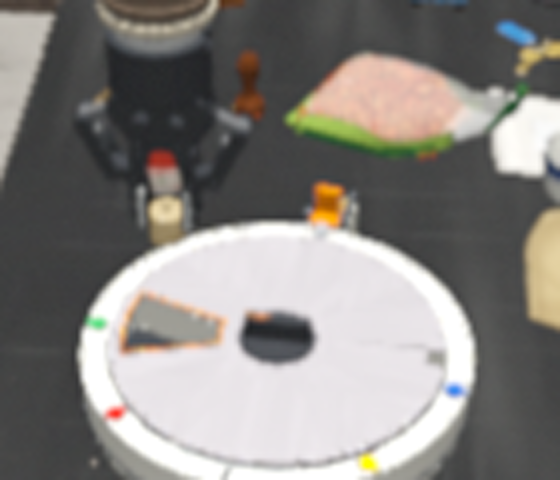

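```bash
python3 -m inch '[-0.005,0,0.02,0.006,0,0,0.02,0,0,0,0.02,0,0,0,0.015,0,0,0,0.01,0,0,0,0,0,0,0,0,0,0,0,0,0]' | tail -2
python3 go.py 0.4535 0.0153 0.0215 -6.1
```

```text
finger_gap: 0.0264
finger_force: 30.3
t 13.95 tcp [0.4536 0.0102 0.0701] ya -6.5 tilt [ 0.001 -0.    -1.   ] gap 0.0264 ff 30.3 F [ 0.3  0.3 -1.8] M [-0.04 -0.01 -0.04] j [ 0.22  0.38 -0.43  2.14  0.25  0.67 -0.49]
d tool [ 0.005  -0.0007  0.0486]
yaw -0.0069
```

```bash
python3 -m inch '[0.005,-0.001,0,-0.006,0,0,0.008,0,0,0,0.01,0,0,0,0.01,0,0,0,0.01,0,0,0,0.008,0,0,0,0,0,0,0,0,0]' | tail -2
python3 go.py 0.4535 0.0153 0.0215 -6.1
```

```text
finger_gap: 0.0261
finger_force: 30.3
t 14.75 tcp [0.4523 0.0156 0.023 ] ya -6.12 tilt [-0.001  0.    -1.   ] gap 0.0261 ff 30.3 F [ 0.2 -0.7 -0.8] M [ 0.   -0.01 -0.03] j [ 0.17  0.47 -0.38  2.17  0.32  0.56 -0.55]
d tool [-0.0002  0.0012  0.0015]
yaw -0.0003
```

```bash
python3 -m inch '[0,0.001,0.002,0,0,0,0,0,0,0,0,0,0,0,0,0,0,0,0,0,0,0,0,0,0,0,0,0,0,0,0,0]' | tail -1
python3 go.py
python3 -m inch '[0,0,0,0,0,0,0,0,0,0,0,0,0,0,0,0,0,0,0,0,0,0,0,0,0,0,0,0,0,0,0,0]' 0.038 | tail -2
python3 go.py
```

```text
finger_force: 30.3
t 15.55 tcp [0.4536 0.0154 0.0213] ya -6.13 tilt [ 0. -0. -1.] gap 0.0262 ff 30.3 F [ 0.8 -0.3 -1.6] M [ 0.09 -0.04  0.06] j [ 0.17  0.47 -0.38  2.16  0.32  0.56 -0.56]
finger_gap: 0.038
finger_force: 0.0
t 16.35 tcp [0.4535 0.0155 0.0213] ya -6.13 tilt [-0.  0. -1.] gap 0.038 ff 0.0 F [-0.1 -0.   0.1] M [ 0.01 -0.04 -0.  ] j [ 0.17  0.47 -0.38  2.16  0.32  0.56 -0.56]
```

```bash
python3 -m inch '[0,0,-0.01,0,0,0,-0.02,0,0,0,-0.03,0,0,0,-0.03,0,0,0,-0.04,0,0,0,-0.02,0,0,0,0,0.1,0,0,0,0.13]' | tail -1
python3 -m inch '[0,0,0,0.13,0,0,0,0.13,0,0,0,0.13,0,0,0,0.13,0,0,0,0.13,0,0,0,0.13,0,0,0,0.13,0,0,0,0.13]' 0.05| tail -1
python3 -m inch '[0,0,0,0.13,0,0,0,0.13,0,0,0,0.04,0,0,0,0,0,0,0,0,0,0,0,0,0,0,0,0,0,0,0,0]' | tail -1
python3 go.py 0.5413 0.0058 0.064 -96.1
python3 - <<'E'
from h import *
a=arm.get_image("side")
A=cv2.resize(a["frame"][150:250,200:320],(600,500),interpolation=2)
cv2.imwrite("pics/placed.png",A[:,:,::-1])
E
```

```text
finger_force: 0.0
finger_force: 0.0
finger_force: 0.0
t 18.75 tcp [0.4535 0.0154 0.1713] ya -96.07 tilt [-0.  0. -1.] gap 0.0501 ff 0.0 F [ 0.4  0.3 -0.5] M [ 0.    0.05 -0.04] j [ 0.08  0.2  -0.25  2.05  0.07  0.89 -1.88]
d tool [0.0883 0.0003 0.1073]
yaw 0.0005
```

View pics/placed.png

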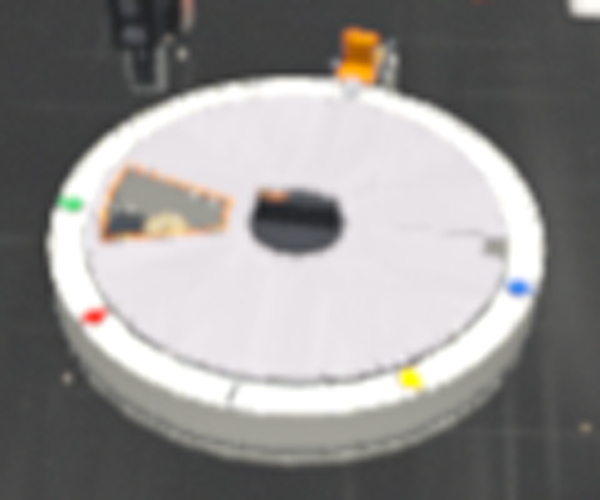

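The weight stands inside the open compartment at (165,222). Now back to the knob.

```bash
python3 -m inch '[0.03,0,0,0,0.03,0,0,0,0.028,0,0,0,0,0,0.025,0,0,0,0.025,0,0,0,0.025,0,0,0,0.02,0,0,0,0.01,0]' | tail -1
python3 go.py 0.5413 0.0058 0.064 -96.1
python3 -m inch '[0,0,0,0,0,0,0,0,0,0,0,0,0,0,0,0,0,0,0,0,0,0,0,0,0,0,0,0,0,0,0,0]' 0.0 40| tail -1
python3 go.py 0.5413 0.0058 0.064 -12.1
```

```text
finger_force: 0.0
t 19.6 tcp [0.54   0.006  0.0644] ya -96.07 tilt [-0.003 -0.    -1.   ] gap 0.0498 ff 0.0 F [ 0.4  0.3 -0.4] M [ 0.   -0.05  0.03] j [ 0.06  0.49 -0.21  1.95  0.14  0.73 -1.91]
d tool [0.0013 0.     0.0004]
yaw 0.0004
finger_force: 41.0
t 20.4 tcp [0.5417 0.0051 0.0674] ya -96.13 tilt [ 0.002 -0.001 -1.   ] gap 0.0104 ff 41.0 F [-1.7 -4.7  6.6] M [-0.99  0.33  0.02] j [ 0.06  0.48 -0.21  1.94  0.14  0.73 -1.91]
d tool [-0.0004 -0.0007  0.0034]
yaw -1.4666
```

```bash
python3 -m inch '[0,0,0,-0.1,0,0,0,-0.12,0,0,0,-0.12,0,0,0,-0.12,0,0,0,-0.12,0,0,0,-0.12,0,0,0,0,0,0,0,0]' | tail -1
python3 go.py 0.5413 0.0058 0.064 -12.1
```

```text
finger_force: 41.1
t 21.2 tcp [0.5416 0.0054 0.0674] ya -56.01 tilt [ 0.001 -0.001 -1.   ] gap 0.0106 ff 41.1 F [-2.5 -3.8  6.9] M [-0.76  0.48  0.1 ] j [ 0.19  0.5  -0.38  1.93  0.27  0.75 -1.32]
d tool [ 0.     -0.0005  0.0034]
yaw -0.7663
```

```bash
python3 -m inch '[0,0,0,-0.12,0,0,0,-0.12,0,0,0,-0.12,0,0,0,-0.12,0,0,0,-0.12,0,0,0,-0.12,0,0,0,-0.047,0,0,0,0]' | tail -1
python3 go.py 0.5413 0.0058 0.064 -12.1
```

```text
finger_force: 41.2
t 22.0 tcp [0.5413 0.0055 0.0674] ya -11.97 tilt [ 0.001 -0.001 -1.   ] gap 0.011 ff 41.2 F [-2.  -3.6  8.7] M [-0.67  0.76  0.06] j [ 0.34  0.54 -0.57  1.93  0.4   0.79 -0.67]
d tool [ 0.0003 -0.0001  0.0034]
yaw 0.0022
```

```bash
python3 -m inch '[0,0,0,0,0,0,0,0,0,0,0,0,0,0,0,0,0,0,-0.02,0,0,0,-0.03,0,0,0,-0.03,0,0,0,0,-0.1]' 0.05| tail -1
python3 -m inch '[0,0,0,-0.13,0,0,0,-0.13,0,0,0,-0.13,0,0,0,-0.13,0,0,0,-0.13,0,0,0,-0.13,0,0,0,-0.13,0,0,0,-0.13]' | tail -1
python3 -m inch '[0,0,0,-0.13,0,0,0,-0.13,0,0,0,-0.13,0,0,0,-0.04,0,0.03,0,0,0,0.04,0,0,0,0.04,0,0,0,0.04,0,0]' | tail -1
python3 go.py 0.579 0.1812 0.066 77.9
python3 - <<'E'
from h import *
a=arm.get_image("top");b=arm.get_image("side")
q=np.load("car.npy")
A=cv2.resize(a["frame"][130:230,170:310],(560,400),interpolation=2)
B=cv2.resize(b["frame"][140:250,200:320],(436,400),interpolation=2)
cv2.imwrite("pics/closed.png",np.hstack([cv2.resize(A,(400,286)),cv2.resize(B,(312,286))])[:,:,::-1])
# project expected opening corners; check dark-orange frame match over angle
import itertools
best=[]
for nm,im in(("top",a),("side",b)):
  f=im["frame"].astype(float); s=cv2.GaussianBlur(f[...,0]-f[...,2],(0,0),.7)
  r=[]
  for d in np.arange(-8,8.1,.25):
    v=[]
    for e in(-18,18):
      for R in np.linspace(.055,.12,14):
        t=q[2]-np.pi/2+np.radians(d+e);X=[.5411+R*np.cos(t),.0058+R*np.sin(t),.053]
        u,w=proj(im,X);v.append(cv2.getRectSubPix(s.astype(np.float32),(1,1),(u,w))[0,0])
    r.append((np.mean(v),d))
  print(nm,sorted(r)[::-1][:4])
E
```

```text
finger_force: 0.0
finger_force: 0.0
finger_force: 0.0
t 24.4 tcp [0.5727 0.1541 0.1461] ya 77.88 tilt [-0. -0. -1.] gap 0.0502 ff 0.0 F [ 1.  -0.8  0. ] M [-0.02 -0.06  0.  ] j [ 0.32  0.63 -0.95  1.72  0.57  1.09  0.54]
d tool [-0.0005  0.0279  0.0801]
yaw -0.0004
top [(np.float32(45.36865), np.float64(-1.0)), (np.float32(44.9569), np.float64(-0.75)), (np.float32(44.746227), np.float64(-1.25)), (np.float32(43.687622), np.float64(-1.5))]
side [(np.float32(45.318726), np.float64(1.0)), (np.float32(45.251156), np.float64(0.75)), (np.float32(44.789486), np.float64(1.25)), (np.float32(44.654015), np.float64(0.5))]
```

View pics/closed.png

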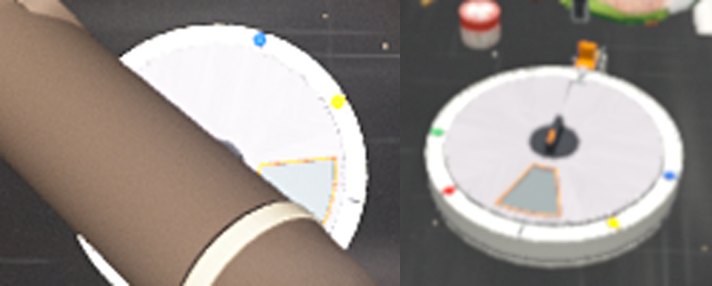

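The opening in the side view (530,190) is back over the tick (522,231); the fit gives 0±1°. Now pinching the lock tab.

```bash
python3 -m inch '[0,0.015,0,0,0,0.013,0,0,0,0,0.02,0,0,0,0.02,0,0,0,0.02,0,0,0,0.01,0,0,0,0.01,0,0,0,0,0]' | tail -1
python3 go.py 0.579 0.1812 0.066 77.9
python3 - <<'E'
from h import *
b=arm.get_image("side")
cv2.imwrite("pics/tab.png",cv2.resize(b["frame"][120:190,230:320],(720,560),interpolation=2)[:,:,::-1])
E
```

```text
finger_force: 0.0
t 25.3 tcp [0.5779 0.1798 0.0653] ya 77.92 tilt [-0.001 -0.    -1.   ] gap 0.0499 ff 0.0 F [-0.6 -0.5  0.4] M [-0.01  0.04  0.  ] j [ 0.22  0.74 -0.87  1.75  0.67  0.98  0.43]
d tool [-0.0008  0.0016 -0.0007]
yaw 0.0003
```

View pics/tab.png

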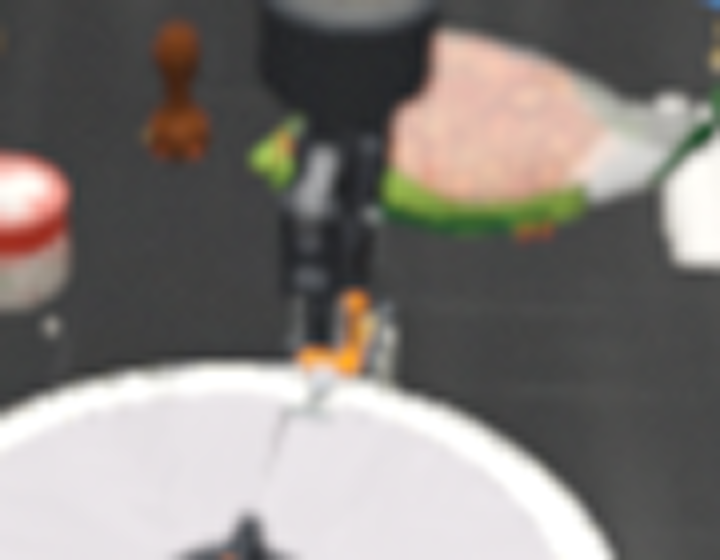

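The inner finger (320,290) is in front of the tab (350,330). The offset matches the slide's oblique axis, so I'll pinch.

```bash
python3 -m inch '[0.001,0.001,0,0,0,0,0,0,0,0,0,0,0,0,0,0,0,0,0,0,0,0,0,0,0,0,0,0,0,0,0,0]' 0.0 40| tail -2
python3 go.py 0.579 0.1812 0.066 77.9
```

```text
finger_gap: 0.0067
finger_force: 41.7
t 26.15 tcp [0.5778 0.1814 0.0671] ya 77.92 tilt [ 0.001 -0.    -1.   ] gap 0.0067 ff 41.7 F [-1.3 -1.9  6.3] M [-0.24  0.38  0.02] j [ 0.21  0.74 -0.88  1.75  0.67  0.98  0.43]
d tool [-0.0012  0.      0.0011]
yaw 0.0003
```

Tab gripped (gap is about 8 mm with the usual bias). Pushing inward along tool −y, 16 mm plus a slight overshoot.

```bash
python3 -m inch '[0,-0.003,0,0,0,-0.003,0,0,0,-0.003,0,0,0,-0.003,0,0,0,-0.003,0,0,0,-0.002,0,0,0,-0.001,0,0,0,0,0,0]' | tail -2
python3 go.py 0.5755 0.1655 0.066 77.9
```

```text
finger_gap: 0.0066
finger_force: 41.4
t 26.95 tcp [0.5745 0.1656 0.0671] ya 77.97 tilt [ 0.002  0.003 -1.   ] gap 0.0066 ff 41.4 F [0.6 5.5 4.2] M [ 1.08 -0.17  0.  ] j [ 0.25  0.73 -0.88  1.77  0.67  0.97  0.45]
d tool [-0.001   0.0002  0.0011]
yaw 0.0012
```

```bash
python3 -m inch '[0,-0.001,0,0,0,-0.001,0,0,0,0,0,0,0,0,0,0,0,0,0,0,0,0,0,0,0,0,0,0,0,0,0,0]' | tail -1
python3 go.py
python3 -m inch '[0,0.001,0,0,0,0,0,0,0,0,0,0,0,0,0,0,0,0,0,0,0,0,-0.02,0,0,0,-0.04,0,0,0,-0.04,0]' 0.04| tail -1
python3 -m inch '[0,0,-0.03,0,0,0.04,0,0,0,0.04,0,0,0,0.04,0,0,0,0.04,0,0,0,0.03,0,0,0,0,0,0,0,0,0,0]' | tail -1
python3 go.py
python3 - <<'E'
from h import *
a=arm.get_image("top");b=arm.get_image("side")
A=cv2.resize(a["frame"][120:250,170:420],(500,260),interpolation=2)
B=cv2.resize(b["frame"][140:340,185:320],(400,592),interpolation=2)
A=np.vstack([cv2.resize(A,(400,208)),cv2.resize(b["frame"][145:185,240:300],(400,267),interpolation=2),np.zeros((117,400,3),np.uint8)])
cv2.imwrite("pics/final.png",np.hstack([A,B])[:,:,::-1])
def blob(im,box):
    x0,y0,x1,y1=box;s=im["frame"][y0:y1,x0:x1].astype(int);m=((s[...,0]>s[...,2]+100)).astype(np.uint8);c=cv2.connectedComponentsWithStats(m)
    k=1+np.argmax(c[2][1:,4]);return c[3][k]+[x0,y0],c[2][k]
print(blob(b,(262,150,284,175)))
E
```

```text
finger_force: 41.0
t 27.75 tcp [0.5744 0.1655 0.0672] ya 78.03 tilt [ 0.003  0.006 -1.   ] gap 0.0068 ff 41.0 F [4.1 9.1 0.1] M [ 2.05 -0.69  0.  ] j [ 0.25  0.73 -0.88  1.78  0.67  0.96  0.45]
finger_force: 0.0
finger_force: 0.0
t 29.35 tcp [0.6127 0.3491 0.1958] ya 78.01 tilt [-0.001 -0.    -1.   ] gap 0.0401 ff 0.0 F [-0.8 -0.6  0.5] M [ 0.    0.02 -0.  ] j [-0.06  0.75 -0.91  1.37  0.59  1.31  0.37]
(array([270.21052632, 163.47368421]), array([ 5,  9,  7, 10, 57], dtype=int32))
```

View pics/final.png

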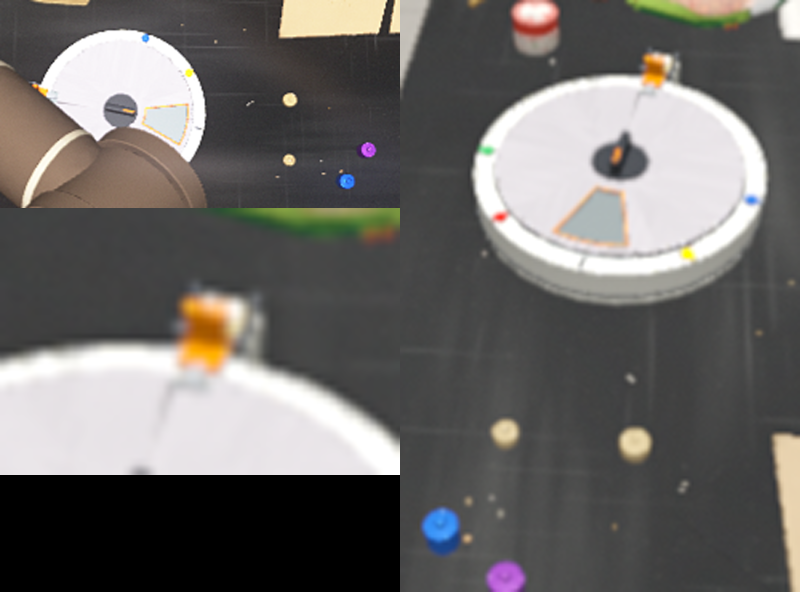

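The lock is home: it travelled 16 mm to a hard stop and stayed there after release. The cover is closed over the tick and the other weights haven't moved.

```bash
python3 -c "
from bench import arm
print(arm.sign_off())"
```

```text
the job is handed in; nothing more can be done
None
```

I stood the largest brass weight in the green-button compartment, closed the cover and pushed the lock 16 mm home to its stop. The other items on the counter that I could see hadn't moved, and I handed the job in at about 29 s of the 72 s allowed; no verdict came back.

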